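# Put the cobbler's tools back on their own outlines

### The job

The hammer, the rotary punch and the white shoe last have been left on one another's cork mats; put each one back on the mat that bears its own black outline, lying squarely on the outline to within a centimetre or so, with head, jaws and toe at the end where the outline shows them. The mat without an outline is free for parking a tool meanwhile. Leave the acrylic bin and the polish tin where they are.

Things in the scene. Friction and masses are not known exactly. Their poses are not given: they have to be found in the camera images.
- hammer: cobbler's hammer lying on its side: orange handle, steel head. Origin on the underside at the grip point; x along the handle to the head, z up. Handle x -140 to +38 mm, 26 mm wide (y), 26 mm high; head crosswise at x +35 to +67, 89 mm long, 32 mm high, round face at +y, peen at -y. About 380 g, balance point 20 to 30 mm headward of the origin. Pinch the handle across y at the origin.
- punch: steel rotary hole punch, plier shaped, lying flat. Origin on the underside below the pivot; x to the jaws, z up. Pivot block 50 mm long (x), 38 mm wide (y), 18 mm high, rivet 4 mm higher; jaws and star wheel (centre x +44, y +16) reach x +67 mm; two handles 18 mm thick spread to 70 mm and reach x -127. About 320 g, balance point 27 mm handleward. Pinch the pivot block across y at the origin.
- last: white plastic shoe last (small) on its sole. Origin on the underside below the ankle block; x to the toe, z up. Ankle block 56 mm long (x -28 to +28), 48 mm wide (y), 68 mm high, rounded behind to x -50; the instep slopes to the toe at x +126 mm; widest 64 mm at x +82, 30 mm high there. About 400 g, balance point 25 to 40 mm toeward. Pinch the ankle block across y at the origin, about 50 mm up.
- hammer_mat: fixed flat cork mat, 250 x 120 mm, 3 mm thick, origin at the centre of its underside, x along its length, roughly away from the robot, z up. It bears the black outline of the hammer, head towards +x: it fits when its origin is at x +35, y 0 mm of this mat, x axes the same way. At the start the last stands on it, near the middle.
- punch_mat: fixed flat cork mat, 250 x 120 mm, 3 mm thick, origin at the centre of its underside, x along its length, roughly away from the robot, z up. It bears the black outline of the rotary punch, jaws towards +x: it fits when its origin is at x +35, y 0 mm of this mat, x axes the same way. At the start the hammer lies on it, near the middle.
- last_mat: fixed flat cork mat, 250 x 120 mm, 3 mm thick, origin at the centre of its underside, x along its length, roughly away from the robot, z up. It bears the black outline of the last's sole, toe towards +x: it fits when its origin is at x -35, y 0 mm of this mat, x axes the same way. At the start the rotary punch lies on it, near the middle.
- bare_mat: fixed flat cork mat, 250 x 120 mm, 3 mm thick, origin at the centre of its underside, x along its length, roughly away from the robot, z up. It has no outline and is empty at the start: the free spot.
- eyelet_bin: bystander: loose open clear acrylic bin of black eyelets, 90 x 110 x 45 mm high, origin at the centre of its underside, beyond the outer left mat.
- polish_tin: bystander: loose round closed metal polish tin, 76 mm wide, 28 mm high, origin at the centre of its underside, beyond the outer right mat.

How it is judged (in metres and radians):
At the end, for the whole second after the job is handed in: Hammer, rotary punch and last each rest on the mat with their own outline, flat (last upright), the origin within 15 mm along and 15 mm across of its place in the outline, turned no more than 15 degrees from it and not end for end, released and at rest (x of hammer in the frame of hammer_mat between 0.02 and 0.05 m and y of hammer in the frame of hammer_mat between -0.015 and 0.015 m and z of hammer in the frame of hammer_mat below 0.007 m and angle between each of hammer, punch, last's own z axis and vertical below 0.1 rad and angle between the x axis of hammer and the x axis of hammer_mat, either way round below 0.26 rad and x of hammer_mat in the frame of hammer below 0 m and linear speed of each of hammer, punch, last below 0.02 m/s and angular speed of each of hammer, punch, last below 0.2 rad/s and x of punch in the frame of punch_mat between 0.02 and 0.05 m and y of punch in the frame of punch_mat between -0.015 and 0.015 m and z of punch in the frame of punch_mat below 0.007 m and angle between the x axis of punch and the x axis of punch_mat, either way round below 0.26 rad and x of punch_mat in the frame of punch below 0 m and x of last in the frame of last_mat between -0.05 and -0.02 m and y of last in the frame of last_mat between -0.015 and 0.015 m and z of last in the frame of last_mat below 0.007 m and angle between the x axis of last and the x axis of last_mat, either way round below 0.26 rad and x of last_mat in the frame of last above 0 m); the robot touches nothing.
It fails at once if the acrylic bin is shifted by more than 20 mm (distance of eyelet_bin from where it was at the start of the episode above 0.02 m).
It fails at once if the polish tin is shifted by more than 20 mm (distance of polish_tin from where it was at the start of the episode above 0.02 m).
It also fails if it takes over 128 s, if anything falls off the work surface, if the arm or the gripper's body presses on something with over 40 N, if the wrist force passes 120 N, or if a joint passes its speed limit or range.

### The arm

A 6-joint arm with a two-finger parallel gripper is mounted at the origin on the work surface. World frame = base frame: x ahead of the robot, y to its left, z up, the work surface at z = 0. Lengths are in m, angles in degrees, forces in N, time in s.
With the tool pointing down it reaches from about 0.325 to 0.85 m from the base axis. Payload 15.5 kg.
Tool frame: the origin (TCP) lies at the very end of the fingers, on their centre line; the grasp point (between the pads) lies 19 mm behind it; z points along the fingers, y is the line along which they close (so a half turn about z gives the same grasp; the last joint's range is limited). The gripper opens to 91 mm and grips with 3 to 60 N. Pads are 32 mm wide; open, the fingers measure 118 mm over their backs; the gripper's body (76 mm by 178 mm) begins 60 mm behind the grasp point.
Start: joints at [58.012, 28.281, 77.091, -0, 74.628, -5.472], TCP at [0.279, 0.559, 0.214] pointing down, gripper open.
Joint ranges: [-166.48, 166.48], [-47.26, 123.95], [12.59, 153.08], [-70.14, 250.14], [6.76, 159.57], [-176.63, 176.63]. Speed limits (degrees/s): [108.29, 108.29, 147.25, 172.46, 172.46, 172.46].

### API

Orientations are given as a 3x3 rotation matrix whose columns are the frame's x, y, z axes.
In Python, from station import * gives the robot as it stands.
- The arm moves only by the tool step_arm, never from a script. Its argument "increments" is one flat list of numbers, 7 for each row, row after row: the finger opening in mm, from 0 to 91.2, then the shift along the tool's x, y, z in mm, then the turn, a rotation vector about the tool's x, y, z in degrees. In form: [jaw, x, y, z, ax, ay, az, jaw, x, y, z, ax, ay, az, ...]. A call has 1 to 8 rows; each row is the pose to reach, as a shift and turn from the pose commanded when the call began, along the tool's axes at that moment; what a row does not reach only later rows make up. A row lasts 1/8 s, in which the tool goes at most 62.5 mm and 10.7 degrees, less where a joint would pass 70% of its speed; a pose out of reach is approached as far as the arm can. A call with a gripper value outside its range is refused whole. The fingers move at their own pace and stop on an object; "force" is the grip in N (left out, the last holds). Time passes only in rows, so rows that repeat a pose let the fingers close. It gives the time, the measured TCP pose, the force, the opening and the grip force at its end, in the units of the state.
- get_state(): the state, without advancing time (a new reading comes with each control period).
- camera(name): name is "scene" or "top"; returns a dict with "frame" (480x640x3 uint8, red, green, blue), "camera_matrix" (3x3 intrinsics, pixels), "D" ([k1, k2, p1, p2, k3] as OpenCV has them; the pictures are not rectified), "position" and "rotation" of the camera in the world. Camera axes: x right, y up, looking along -z (the intrinsics and any distortion apply to the point x, -y, -z); pixel columns grow to the right and rows downward; lengths in m; the calibration is good to about 2 mm. A picture is of the moment at which its call begins. There is no depth.
- sign_off(): hands the job in; it is judged then, once.
Trained networks look in the newest picture that a camera, given by its name, has taken for a name from the list of things; names that differ only in an ending like _2 or _b are one class to them, and where a whole thing is asked for, a point or a joint stands for the part that bears it (a point fixed in the world has none). Each returns a list of dicts, best first, with "confidence" (0 to 1); they miss things now and then, are a little off and sometimes report something else, mostly with a low value. They report only what shows in the picture. A call takes as long as a camera call.
- silhouettes(target, camera): "pixels" (480x640 bool, what is visible of it) and "at" ([column, row] in pixels, amid what is visible of it).
The state is a dict: "t": time; "joints": joint angles; "joint_velocities": joint speeds; "tau": joint torques, N m; "eef_pos": TCP position; "tcp_rot": TCP orientation; "wrist_force": force on the tool from outside, world axes, zero at the start; "moment": the same for the moment, N m; "grip_width": finger opening in m; "grasp_force": force on a finger pad.
Only numpy, scipy, OpenCV 4.12 (cv2) and the standard library are available. Lean on these libraries where they do the work, as an engineer would, in place of code of your own. Each camera call takes 0.05 s, during which the arm holds its last target. There are 200 camera calls.

## Working session

There is one attempt and no reset: what is moved stays moved. The work goes in short steps, Python scripts to look and compute and a tool call to move; the robot and the scene stay as the last step left them, time stands still between calls to the robot, and variables do not carry over. Pictures are saved under pics/ and viewed, at most 14 in all, crops included, and the job is handed in when it is done.

Besides the shell and the picture viewer there is one more tool, called after "Request:" by a JSON object that holds its "method" and its "body", one argument or row to a line. step_arm: Moves the arm, as the interface text tells. Its arguments: {"type":"object","properties":{"increments":{"type":"array","items":{"type":"number"}},"force":{"type":"number"}},"required":["increments"]}

```bash
mkdir -p pics; ls
python3 - <<'E'
from station import *
import cv2,json
for n in ("top","scene"):
    c=camera(n); cv2.imwrite(f"pics/{n}0.png",c["frame"][:,:,::-1])
    print(n,c["camera_matrix"],c["D"],c["position"],c["rotation"])
s=get_state();print(s["t"],s["eef_pos"],s["tcp_rot"],s["grip_width"])
E
```

```text
pics
top [[553.43326378   0.         328.80280213]
 [  0.         553.43326378 226.06426876]
 [  0.           0.           1.        ]] [-0.11858928  0.          0.          0.          0.        ] [ 0.35039735 -0.00340207  1.16871217] [[-0.02396753  0.97703085 -0.21174578]
 [-0.9996958  -0.02219056  0.01076471]
 [ 0.0058187   0.21193937  0.97726549]]
scene [[474.60725465   0.         320.86515701]
 [  0.         474.60725465 252.22794973]
 [  0.           0.           1.        ]] [-0.03492606  0.          0.          0.          0.        ] [1.1088     0.4166208  0.75770575] [[-0.61421146 -0.59341187  0.52019865]
 [ 0.7889108  -0.44579661  0.42294815]
 [-0.01907966  0.67016993  0.74196242]]
0.1 [0.27886792 0.5589867  0.21341526] [[-8.94816151e-01  4.46434505e-01 -5.36947814e-04]
 [ 4.46434819e-01  8.94815730e-01 -8.72928813e-04]
 [ 9.07638078e-05 -1.02082300e-03 -9.99999475e-01]] 0.09097978126479941
```

View pics/top0.png

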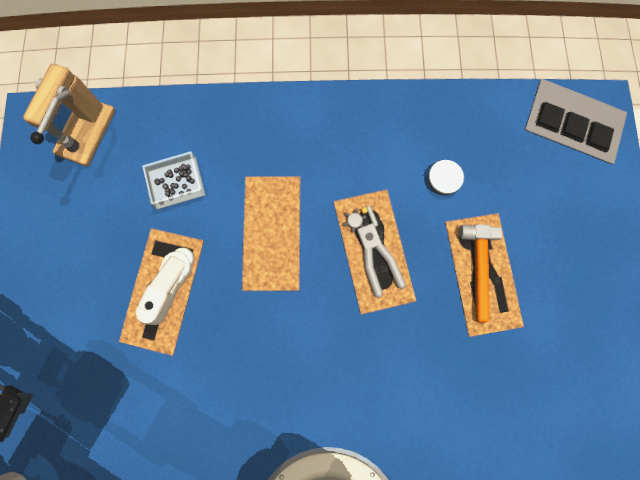

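View pics/scene0.png

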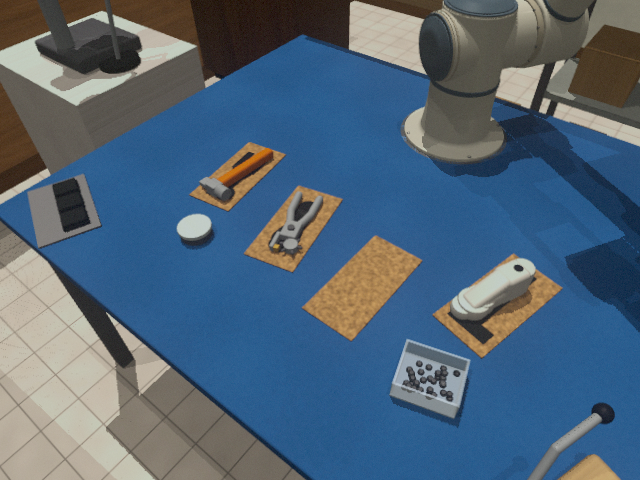

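The top view shows, left to right: the last on hammer_mat (160,292), bare_mat (272,234), the punch on last_mat (375,250) and the hammer on punch_mat (485,275). All heads and toes point up the image (+x). The scene view agrees: the last's ankle hole at (519,267) is robot-side. Next I measure mats and tools.

```bash
cat > h.py <<'E'
from station import *
import cv2, numpy as np
from scipy.optimize import minimize
from itertools import product
def proj(c,P):
    R=np.array(c["rotation"])@np.diag([1,-1,-1.]); t=np.array(c["position"])
    return cv2.projectPoints(np.float64(P).reshape(-1,3),cv2.Rodrigues(R.T)[0],-R.T@t,np.array(c["camera_matrix"]),np.array(c["D"]))[0][:,0]
def back(c,px,z):
    u=cv2.undistortPoints(np.float64(px).reshape(-1,1,2),np.array(c["camera_matrix"]),np.array(c["D"]))[:,0]
    d=np.c_[u,np.ones(len(u))]@(np.array(c["rotation"])@np.diag([1,-1,-1.])).T
    p=np.array(c["position"]); return (p+d*((z-p[2])/d[:,2])[:,None])[:,:2]
def box(x0,x1,y0,y1,z0,z1): return np.array(list(product((x0,x1),(y0,y1),(z0,z1))),float)
def cyl(x,y,r,z0,z1): return np.array([(x+r*np.cos(a),y+r*np.sin(a),z) for a in np.linspace(0,6.28,17) for z in (z0,z1)])
def hand(s): return np.array([(x,y,z) for x,y in((-20,s*2),(-20,s*16),(-70,s*35),(-60,s*17),(-125,s*35),(-125,s*22)) for z in (0,18)],float)
M={"hammer":[box(-140,38,-13,13,0,26),box(35,67,-44.5,44.5,0,32)],
 "punch":[box(-25,25,-19,19,0,18),cyl(44,16,14,0,18),box(20,67,-14,2,0,18),hand(1),hand(-1)],
 "last":[np.vstack([box(-28,28,-24,24,0,68),cyl(-28,0,22,0,66)]),np.vstack([box(-28,28,-24,24,0,60),cyl(82,0,32,0,30),cyl(100,0,26,0,20)])]}
def fit(name,z,views,x0,mask=None):
    ms=[]
    for n in views:
        c=camera(n); s=silhouettes(name,n)
        if s: ms.append((c,s[0]["pixels"],s[0]["confidence"]))
    def ren(p,c):
        im=np.zeros((480,640),np.uint8); C,S=np.cos(p[2]),np.sin(p[2])
        for b in M[name]:
            b=b/1000; P=np.c_[p[0]+C*b[:,0]-S*b[:,1],p[1]+S*b[:,0]+C*b[:,1],b[:,2]+z]
            q=proj(c,P)*16
            cv2.fillConvexPoly(im,cv2.convexHull(q.astype(np.int32)),1,shift=4)
        return im>0
    def cost(p): return -np.mean([(ren(p,c)&m).sum()/(ren(p,c)|m).sum() for c,m,_ in ms])
    best=None
    for da in (-.2,0,.2):
        x=np.array(x0,float)+[0,0,da]
        r=minimize(cost,x,method="Nelder-Mead",options=dict(initial_simplex=[x,x+[.02,0,0],x+[0,.02,0],x+[0,0,.15]],xatol=2e-4,fatol=1e-4))
        if best is None or r.fun<best.fun: best=r
    flip=cost(best.x+[0,0,np.pi])
    print(name,np.round(best.x[:2]*1000,1),"yaw",np.round(np.degrees(best.x[2]),1),"IoU",round(-best.fun,3),"flip",round(-flip,3),[round(k,2) for *_,k in ms])
    return best.x
def goto(obj,yaw_deg=None):
    pass
E
python3 - <<'E'
from h import *
c=camera("top"); hsv=cv2.cvtColor(c["frame"],cv2.COLOR_RGB2HSV)
seeds={"hammer_mat":(160,292),"bare_mat":(272,234),"last_mat":(375,250),"punch_mat":(485,275)}
for n in seeds:
    s=silhouettes(n,"top")
    print(n,[(np.round(k["at"]),round(k["confidence"],2),k["pixels"].sum()) for k in s])
cork=cv2.inRange(hsv,(5,60,80),(25,255,255))
for n,(u,v) in seeds.items():
    m=np.zeros_like(cork); m[v-75:v+75,u-52:u+52]=cork[v-75:v+75,u-52:u+52]
    m=cv2.morphologyEx(m,cv2.MORPH_OPEN,np.ones((3,3)))
    p=back(c,cv2.findNonZero(m)[:,0],.003)
    r=cv2.minAreaRect((p*1000).astype(np.float32)); b=cv2.boxPoints(r)
    e=b[1]-b[0]; f=b[2]-b[1]; l=e if np.hypot(*e)>np.hypot(*f) else f
    l=l*np.sign(l[0]); print(n,np.round(r[0],1),np.round(r[1],1),"yaw",round(np.degrees(np.arctan2(l[1],l[0])),1))
g={"last":(155,295),"punch":(370,237),"hammer":(483,252)}
for n in g: fit(n,.003,("top","scene"),[*back(c,[g[n]],.02)[0],0])
E
```

```text
hammer_mat [(array([175., 305.]), 0.76, np.int64(4115))]
bare_mat [(array([268., 232.]), 0.81, np.int64(6112))]
last_mat [(array([382., 255.]), 0.97, np.int64(4866))]
punch_mat [(array([490., 281.]), 0.88, np.int64(4466)), (array([269., 238.]), 0.68, np.int64(6170))]
hammer_mat [471.6 343.6] [121.  250.3] yaw -14.1
bare_mat [592.2 108.2] [119.8 248.7] yaw -1.2
last_mat [ 548.4 -111.3] [250.1 120.3] yaw 11.7
punch_mat [ 492.  -345.5] [249.8 121.3] yaw 7.9
last [446.6 342.3] yaw -25.7 IoU 0.836 flip 0.413 [0.56, 0.63]
punch [ 578.9 -101.5] yaw 18.6 IoU 0.747 flip 0.371 [0.74, 0.9]
hammer [ 522.6 -335.7] yaw -1.8 IoU 0.71 flip 0.346 [0.86, 0.84]
```

```bash
cat >> h.py <<'E'
def draw(im,c,name,p,z=.003):
    C,S=np.cos(p[2]),np.sin(p[2])
    for b in M[name]:
        b=b/1000; P=np.c_[p[0]+C*b[:,0]-S*b[:,1],p[1]+S*b[:,0]+C*b[:,1],b[:,2]+z]
        cv2.polylines(im,[cv2.convexHull(np.round(proj(c,P)).astype(np.int32))],True,(0,255,0),1)
    q=proj(c,[[p[0],p[1],z+.02]])[0]; cv2.circle(im,tuple(int(k) for k in np.round(q)),1,(255,0,255),-1)
E
python3 - <<'E'
from h import *
P={"last":(.4466,.3423,np.radians(-25.7)),"punch":(.5789,-.1015,np.radians(18.6)),"hammer":(.5226,-.3357,np.radians(-1.8))}
c=camera("top"); im=c["frame"][:,:,::-1].copy()
for n in P: draw(im,c,n,P[n])
s=silhouettes("hammer","top")[0]["pixels"]
k=[im[225:360,110:215],im[175:310,325:430],im[205:340,435:540]]
m=im.copy(); m[s]=(255,255,0); k.append(m[205:340,435:540])
o=cv2.resize(np.vstack([np.hstack(k[:2]),np.hstack(k[2:])]),None,fx=2.2,fy=2.2,interpolation=cv2.INTER_NEAREST)
print(o.shape); cv2.imwrite("pics/ov.png",o)
E
```

```text
(594, 462, 3)
```

View pics/ov.png

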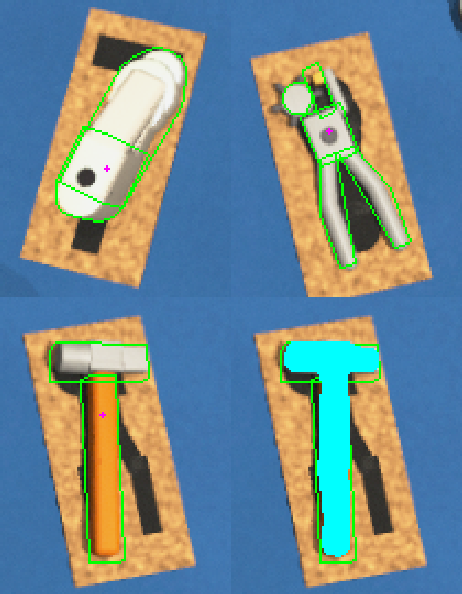

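The overlay fits all three tools to within a few mm. I start with the last.

```bash
cat >> h.py <<'E'
from scipy.spatial.transform import Rotation as Ro
def plan(*wps):
    "wps: (x mm,y mm,z mm,object yaw deg); tool x along -object x"
    s=get_state(); R=np.array(s["tcp_rot"]); p=np.array(s["eef_pos"])*1000
    print("t",s["t"],"tcp",np.round(p,1),"grip",round(s["grip_width"]*1000,1),round(s["grasp_force"],1),"F",np.round(s["wrist_force"],1),"j",np.round(s["joints"]))
    for x,y,z,w in wps:
        w=np.radians(w); T=np.array([[-np.cos(w),np.sin(w),0],[-np.sin(w),-np.cos(w)*-1,0],[0,0,-1.]]).astype(float)
        T[:,1]=np.cross(T[:,2],T[:,0])
        print(np.round(R.T@(np.array([x,y,z])-p),1),np.round(Ro.from_matrix(R.T@T).as_rotvec(degrees=True),1))
E
python3 -c "
from h import *
plan((447,342,150,-25.7),(447,342,36,-25.7))"
```

```text
t 1.05 tcp [279.  559.3 213.9] grip 91.0 0.0 F [ 0.1 -0.1 -0.5] j [58. 28. 77. -0. 75. -5.]
[-247.3 -119.4   63.9] [ 0.   0.  -0.8]
[-247.3 -119.4  177.9] [ 0.   0.  -0.8]
```

Request:
{"method": "step_arm", "body": {
  "increments": [91,-247,-119,64,0,0,-0.8,91,-247,-119,64,0,0,-0.8,91,-247,-119,64,0,0,-0.8,91,-247,-119,64,0,0,-0.8,91,-247,-119,64,0,0,-0.8,91,-247,-119,64,0,0,-0.8,91,-247,-119,100,0,0,-0.8,91,-247,-119,100,0,0,-0.8],
  "force": 35
}}

```text
t: 2.05
eef_pos: [0.4452, 0.3424, 0.1125]
tcp_rot: [[-0.901, 0.433, -0.003], [0.433, 0.901, -0.002], [0.002, -0.003, -1.0]]
wrist_force: [-0.5, -0.4, 0.7]
grip_width: 0.091
grasp_force: 0.0
```

```bash
python3 -c "
from h import *
plan((447,342,36,-25.7))
c=camera('top');a=c['frame'][200:380,90:240,::-1]
d=camera('scene');b=d['frame'][200:380,420:620,::-1]
cv2.imwrite('pics/a1.png',cv2.resize(np.hstack([a,b]),None,fx=2,fy=2))"
```

```text
t 2.05 tcp [445.2 342.4 112.5] grip 91.0 0.0 F [-0.5 -0.4  0.7] j [ 31.  30.  93.   0.  57. -33.]
[-2.   0.6 76.5] [-0.2 -0.1  0. ]
```

View pics/a1.png

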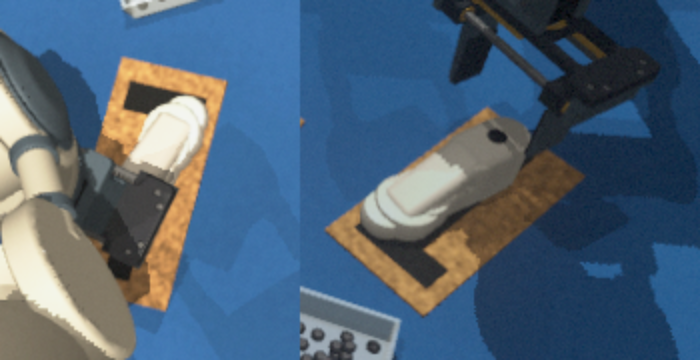

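The gripper straddles the ankle block (white ankle between the fingers at about (520,130) of the crop). I descend, close and lift slightly.

Request:
{"method": "step_arm", "body": {
  "increments": [91,-2,0.5,40,0,0,0,91,-2,0.5,76,0,0,0,91,-2,0.5,76,0,0,0,30,-2,0.5,76,0,0,0,30,-2,0.5,76,0,0,0,30,-2,0.5,76,0,0,0,30,-2,0.5,76,0,0,0,30,-2,0.5,76,0,0,0],
  "force": 40
}}

```text
t: 3.15
eef_pos: [0.4488, 0.3419, 0.0381]
tcp_rot: [[-0.901, 0.434, -0.0], [0.434, 0.901, -0.0], [0.0, -0.0, -1.0]]
wrist_force: [-2.1, -3.0, 6.6]
grip_width: 0.0482
grasp_force: 40.0
```

```bash
python3 -c "
from h import *
plan((447,342,150,-25.7),(550,108,150,-1),(550,108,38,-1))"
```

```text
t 3.15 tcp [448.8 341.9  38.1] grip 48.2 40.0 F [-2.1 -3.   6.6] j [ 31.  37.  96.  -0.  48. -33.]
[   1.7   -0.7 -111.9] [-0. -0. -0.]
[-192.7 -166.9 -111.8] [ -0.   -0.  -24.7]
[-192.7 -166.8    0.2] [ -0.   -0.  -24.7]
```

Request:
{"method": "step_arm", "body": {
  "increments": [30,0,0,-50,0,0,0,30,0,0,-90,0,0,0,30,-48,-42,-90,0,0,-8,30,-96,-84,-90,0,0,-16,30,-144,-125,-90,0,0,-24.7,30,-193,-167,-90,0,0,-24.7,30,-193,-167,-90,0,0,-24.7,30,-193,-167,-90,0,0,-24.7]
}}

```text
t: 4.15
eef_pos: [0.55, 0.1076, 0.1276]
tcp_rot: [[-1.0, 0.019, -0.001], [0.019, 1.0, 0.0], [0.001, 0.0, -1.0]]
wrist_force: [-0.1, -0.1, -3.3]
grip_width: 0.0478
grasp_force: 40.0
```

```bash
python3 -c "
from h import *
plan((550,108,39,-1))"
```

```text
t 4.15 tcp [550.  107.6 127.6] grip 47.8 40.0 F [-0.1 -0.1 -3.3] j [  5.  29.  92.   0.  59. -84.]
[-0.   0.4 88.6] [ 0.  -0.1 -0.1]
```

Held (wrist −3.3 N). I set it down, release and rise.

Request:
{"method": "step_arm", "body": {
  "increments": [30,0,0,50,0,0,0,30,0,0,82,0,0,0,30,0,0,88.5,0,0,0,30,0,0,89.5,0,0,0,30,0,0,89.5,0,0,0,70,0,0,89,0,0,0,80,0,0,88,0,0,0,80,0,0,88,0,0,0]
}}

```text
t: 5.15
eef_pos: [0.5506, 0.1079, 0.0403]
tcp_rot: [[-1.0, 0.018, 0.001], [0.018, 1.0, 0.0], [-0.001, 0.0, -1.0]]
wrist_force: [-0.5, -0.1, 0.3]
grip_width: 0.0753
grasp_force: 0.0
```

Request:
{"method": "step_arm", "body": {
  "increments": [80,0,0,-20,0,0,0,80,0,0,-70,0,0,0,90,0,0,-110,0,0,0,90,0,0,-120,0,0,0]
}}

```text
t: 5.65
eef_pos: [0.5516, 0.108, 0.1625]
tcp_rot: [[-1.0, 0.018, 0.004], [0.018, 1.0, 0.0], [-0.004, 0.0, -1.0]]
wrist_force: [-0.2, 0.3, -0.7]
grip_width: 0.0898
grasp_force: 0.0
```

```bash
python3 -c "
from h import *
plan((523,-336,130,-1.8),(523,-336,8,-1.8))"
```

```text
t 5.65 tcp [551.6 108.  162.5] grip 89.8 0.0 F [-0.2  0.3 -0.7] j [  5.  26.  90.   0.  63. -84.]
[  20.8 -444.5   32.2] [0.  0.2 0.8]
[  21.3 -444.5  154.2] [0.  0.2 0.8]
```

Request:
{"method": "step_arm", "body": {
  "increments": [90,3,-60,10,0,0,0.8,90,6,-120,10,0,0,0.8,90,9,-180,10,0,0,0.8,90,12,-240,20,0,0,0.8,90,15,-300,30,0,0,0.8,90,19,-360,32,0,0,0.8,90,19,-420,50,0,0,0.8,90,19,-444.5,60,0,0,0.8]
}}

```text
t: 6.65
eef_pos: [0.5226, -0.339, 0.0983]
tcp_rot: [[-0.999, 0.034, -0.001], [0.034, 0.999, 0.0], [0.001, 0.0, -1.0]]
wrist_force: [0.7, 1.1, -0.5]
grip_width: 0.09
grasp_force: 0.0
```

```bash
python3 -c "
from h import *
plan((525,-336,8,-1.8))"
```

```text
t 6.65 tcp [ 522.6 -339.    98.3] grip 90.0 0.0 F [ 0.7  1.1 -0.5] j [ -38.   35.   84.   -0.   60. -126.]
[-2.4  3.  90.3] [ 0.  -0.  -0.2]
```

Request:
{"method": "step_arm", "body": {
  "increments": [90,-1,0.5,45,0,0,0,90,-1,0.5,80,0,0,0,90,-1,0.5,89.5,0,0,0,10,-1,0.5,89.5,0,0,0,10,-1,0.5,89.5,0,0,0,10,-1,0.5,89.5,0,0,0,10,-1,0.5,89.5,0,0,0,10,-1,0.5,89.5,0,0,0],
  "force": 45
}}

```text
t: 7.65
eef_pos: [0.5246, -0.3358, 0.0107]
tcp_rot: [[-0.999, 0.032, 0.0], [0.032, 0.999, -0.0], [-0.0, -0.0, -1.0]]
wrist_force: [0.5, 0.3, 0.4]
grip_width: 0.0431
grasp_force: 0.0
```

```bash
python3 -c "
from h import *
plan((525,-336,20,-1.8))"
```

```text
t 7.65 tcp [ 524.6 -335.8   10.7] grip 43.1 0.0 F [0.5 0.3 0.4] j [ -38.   42.   88.    0.   50. -126.]
[-0.4 -0.1 -9.3] [-0.  0. -0.]
```

Request:
{"method": "step_arm", "body": {
  "increments": [43,0,0,3,0,0,0,10,0,0,3,0,0,0,10,0,0,3,0,0,0,10,0,0,3,0,0,0,10,0,0,3,0,0,0,10,0,0,-10,0,0,0,10,0,0,-60,0,0,0,10,0,0,-60,0,0,0],
  "force": 45
}}

```text
t: 8.65
eef_pos: [0.5264, -0.3371, 0.0745]
tcp_rot: [[-0.999, 0.032, 0.005], [0.032, 0.999, -0.004], [-0.005, -0.004, -1.0]]
wrist_force: [0.2, 0.2, -3.9]
grip_width: 0.026
grasp_force: 44.9
```

```bash
python3 -c "
from h import *
plan((525,-336,200,-1.8))
c=camera('top');a=c['frame'][180:360,420:570,::-1]
d=camera('scene');b=d['frame'][120:300,150:350,::-1]
cv2.imwrite('pics/a2.png',cv2.resize(np.hstack([a,b]),None,fx=2,fy=2))"
```

```text
t 8.65 tcp [ 526.4 -337.1   74.5] grip 26.0 44.9 F [ 0.2  0.2 -3.9] j [ -38.   37.   86.    0.   57. -126.]
[   0.8    0.6 -125.5] [-0.2  0.3 -0. ]
```

View pics/a2.png

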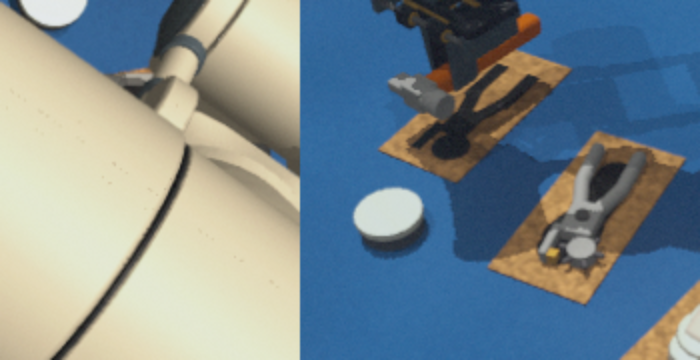

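Hammer gripped level at (430,85) in the crop. I carry it across to hammer_mat.

Request:
{"method": "step_arm", "body": {
  "increments": [10,0,0,-60,0,0,0,10,0,50,-70,0,0,0,10,0,110,-70,0,0,0,10,0,170,-70,0,0,0,10,0,230,-70,0,0,0,10,0,290,-70,0,0,0,10,0,350,-70,0,0,0,10,0,410,-70,0,0,0]
}}

```text
t: 9.75
eef_pos: [0.5365, 0.076, 0.1395]
tcp_rot: [[-0.999, 0.032, -0.002], [0.032, 0.999, -0.0], [0.002, -0.0, -1.0]]
wrist_force: [1.7, 0.2, -3.6]
grip_width: 0.0257
grasp_force: 44.9
```

```bash
python3 -c "
from h import *
plan((505,335,130,-14.1),(505,335,8,-14.1))"
```

```text
t 9.75 tcp [536.5  76.  139.5] grip 25.7 44.9 F [ 1.7  0.2 -3.6] j [  2.  27.  94.   0.  59. -86.]
[ 39.7 257.9   9.5] [-0.  -0.1 12.3]
[ 39.5 257.9 131.5] [-0.  -0.1 12.3]
```

Request:
{"method": "step_arm", "body": {
  "increments": [10,8,60,0,0,0,3,10,16,120,0,0,0,6,10,24,180,0,0,0,9,10,32,230,0,0,0,12.3,10,40,258,20,0,0,12.3,10,40,258,60,0,0,12.3,10,40,258,80,0,0,12.3,10,40,258,80,0,0,12.3]
}}

```text
t: 10.75
eef_pos: [0.504, 0.3324, 0.0582]
tcp_rot: [[-0.97, 0.244, -0.004], [0.244, 0.97, -0.002], [0.004, -0.003, -1.0]]
wrist_force: [0.3, -0.2, -3.5]
grip_width: 0.0255
grasp_force: 44.9
```

```bash
python3 -c "
from h import *
plan((505,335,8.5,-14.1))"
```

```text
t 10.75 tcp [504.  332.4  58.2] grip 25.5 44.9 F [ 0.3 -0.2 -3.5] j [ 28.  37.  89.   0.  54. -48.]
[-0.5  2.9 49.7] [-0.2 -0.2 -0. ]
```

Request:
{"method": "step_arm", "body": {
  "increments": [10,0,2,30,0,0,0,10,0,2,45,0,0,0,10,0,2,49,0,0,0,10,0,2,49.5,0,0,0,10,0,2,49.5,0,0,0,60,0,2,49.5,0,0,0,60,0,2,49.5,0,0,0,60,0,2,49.5,0,0,0]
}}

```text
t: 11.75
eef_pos: [0.5063, 0.3352, 0.0112]
tcp_rot: [[-0.97, 0.244, 0.0], [0.244, 0.97, 0.0], [-0.0, 0.0, -1.0]]
wrist_force: [0.0, -0.4, -0.7]
grip_width: 0.0529
grasp_force: 0.0
```

Request:
{"method": "step_arm", "body": {
  "increments": [60,0,0,-20,0,0,0,60,0,0,-70,0,0,0,80,0,0,-120,0,0,0,90,0,0,-140,0,0,0]
}}

```text
t: 12.25
eef_pos: [0.5072, 0.3357, 0.1541]
tcp_rot: [[-0.97, 0.244, 0.004], [0.244, 0.97, 0.002], [-0.003, 0.003, -1.0]]
wrist_force: [-0.9, 0.3, -0.1]
grip_width: 0.0772
grasp_force: 0.0
```

```bash
python3 -c "
from h import *
plan((579,-101.5,150,18.6),(579,-101.5,6,18.6))"
```

```text
t 12.25 tcp [507.2 335.7 154.1] grip 77.2 0.0 F [-0.9  0.3 -0.1] j [ 28.  30.  84.   0.  66. -48.]
[-176.2 -406.5    3.5] [  0.1   0.2 -32.7]
[-175.8 -406.9  147.5] [  0.1   0.2 -32.7]
```

Request:
{"method": "step_arm", "body": {
  "increments": [90,-24,-55,0,0,0,-5,90,-48,-110,0,0,0,-10,90,-72,-165,0,0,0,-15,90,-96,-220,0,0,0,-20,90,-120,-275,0,0,0,-25,90,-144,-330,0,0,0,-30,90,-168,-385,0,0,0,-32.7,90,-176,-406.5,20,0,0,-32.7]
}}

```text
t: 13.25
eef_pos: [0.5791, -0.1054, 0.1317]
tcp_rot: [[-0.949, -0.317, 0.003], [-0.317, 0.949, -0.001], [-0.003, -0.002, -1.0]]
wrist_force: [0.9, 0.4, 0.4]
grip_width: 0.0897
grasp_force: 0.0
```

Request:
{"method": "step_arm", "body": {
  "increments": [90,0,0,30,0,0,0,90,0,0,30,0,0,0]
}}

```text
t: 13.5
eef_pos: [0.5759, -0.1012, 0.0987]
tcp_rot: [[-0.948, -0.318, -0.005], [-0.318, 0.948, 0.001], [0.004, 0.003, -1.0]]
wrist_force: [-0.7, 0.8, -0.6]
grip_width: 0.0902
grasp_force: 0.0
```

Run:
```python
from h import *
plan((579,-101.5,6,18.6))
fit("hammer",.003,("top","scene"),[.505,.335,-.246])
fit("last",.003,("top","scene"),[.55,.108,0])
fit("punch",.003,("scene",),[.579,-.1015,.32])
d=camera('scene');cv2.imwrite('pics/a3.png',cv2.resize(d['frame'][150:390,180:600,::-1],None,fx=1.8,fy=1.8))
```

```text
t 13.5 tcp [ 575.9 -101.2   98.7] grip 90.2 0.0 F [-0.7  0.8 -0.6] j [ -16.   33.   90.    0.   58. -124.]
[-3.2 -1.5 92.7] [ 0.2 -0.2 -0.1]
hammer [505.9 335.5] yaw -13.2 IoU 0.707 flip 0.305 [0.7]
last [548.3 108.3] yaw -1.8 IoU 0.782 flip 0.352 [0.73, 0.92]
punch [ 577.8 -101.6] yaw 18.8 IoU 0.748 flip 0.402 [0.93]
```

View pics/a3.png

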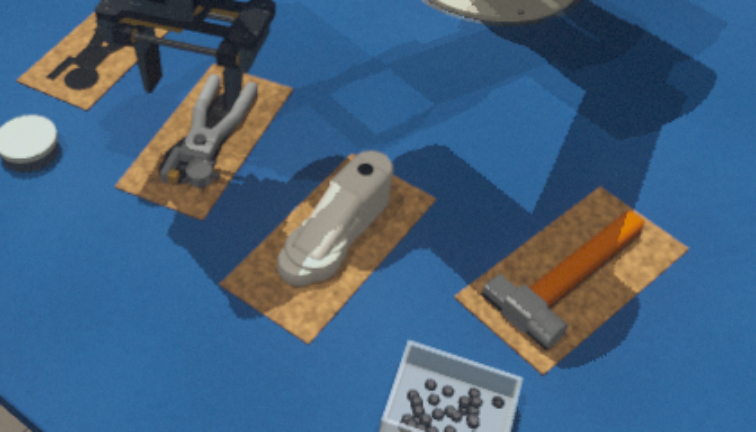

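The hammer now covers its outline ((560,280) in the crop), the last is parked at (340,215), and the fingers sit over the punch pivot. I descend and grip.

Request:
{"method": "step_arm", "body": {
  "increments": [90,-1,0,45,0,0,0,90,-1,0,80,0,0,0,90,-1,0,94,0,0,0,60,-1,0,94,0,0,0,60,-1,0,94,0,0,0]
}}

```text
t: 14.68
eef_pos: [0.5795, -0.1019, 0.0081]
tcp_rot: [[-0.948, -0.319, 0.002], [-0.319, 0.948, -0.0], [-0.001, -0.001, -1.0]]
wrist_force: [-0.0, 0.8, 0.2]
grip_width: 0.0729
grasp_force: 0.0
```

```bash
python3 -c "
from h import *
plan((579,-101.5,6,18.6))"
```

```text
t 14.675 tcp [ 579.5 -101.9    8.1] grip 72.9 0.0 F [-0.   0.8  0.2] j [ -16.   40.   93.   -0.   46. -124.]
[0.3 0.5 2.1] [-0.1  0.1 -0. ]
```

Request:
{"method": "step_arm", "body": {
  "increments": [60,0,0,2,0,0,0,20,0,0,2,0,0,0,20,0,0,2,0,0,0,20,0,0,2,0,0,0,20,0,0,2,0,0,0,20,0,0,2,0,0,0,20,0,0,-20,0,0,0,20,0,0,-60,0,0,0],
  "force": 45
}}

```text
t: 15.68
eef_pos: [0.5774, -0.1014, 0.0663]
tcp_rot: [[-0.948, -0.319, -0.003], [-0.319, 0.948, 0.001], [0.003, 0.002, -1.0]]
wrist_force: [1.0, 0.9, -3.2]
grip_width: 0.0451
grasp_force: 45.0
```

Request:
{"method": "step_arm", "body": {
  "increments": [20,0,0,-25,0,0,0,20,0,0,-25,0,0,0]
}}

```text
t: 15.92
eef_pos: [0.5795, -0.1019, 0.0933]
tcp_rot: [[-0.948, -0.319, 0.003], [-0.319, 0.948, -0.001], [-0.002, -0.002, -1.0]]
wrist_force: [0.1, -0.1, -2.6]
grip_width: 0.0446
grasp_force: 45.0
```

```bash
python3 -c "
from h import *
plan((526.7,-340.7,90,7.9),(526.7,-340.7,8,7.9))
d=camera('scene');cv2.imwrite('pics/a4.png',cv2.resize(d['frame'][120:300,170:410,::-1],None,fx=2,fy=2))"
```

```text
t 15.925 tcp [ 579.5 -101.9   93.3] grip 44.6 45.0 F [ 0.1 -0.1 -2.6] j [ -16.   33.   90.    0.   57. -124.]
[ 126.2 -209.5    3.3] [-0.1  0.1 10.7]
[ 126.4 -209.3   85.3] [-0.1  0.1 10.7]
```

View pics/a4.png

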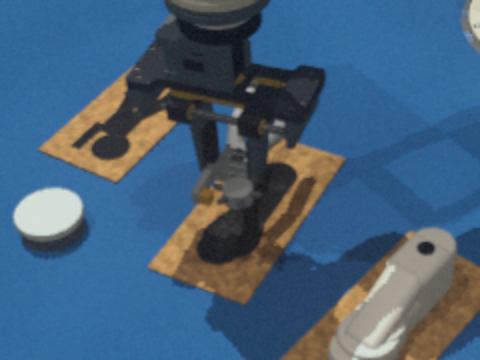

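The punch is lifted, but the opening of 44.6 mm, against the 38 mm block, means the pads also touch something else and it may sit slightly cocked. I place it and measure before deciding on a correction.

Request:
{"method": "step_arm", "body": {
  "increments": [20,25,-42,-15,0,0,2,20,50,-84,-15,0,0,4,20,75,-126,-15,0,0,6,20,100,-168,-10,0,0,8,20,126,-209.5,0,0,0,10.7,20,126,-209.5,30,0,0,10.7,20,126,-209.5,60,0,0,10.7,20,126,-209.5,60,0,0,10.7]
}}

```text
t: 16.98
eef_pos: [0.5239, -0.339, 0.0285]
tcp_rot: [[-0.991, -0.137, -0.005], [-0.137, 0.991, 0.004], [0.004, 0.005, -1.0]]
wrist_force: [0.2, 0.3, -2.9]
grip_width: 0.0447
grasp_force: 45.0
```

```bash
python3 -c "
from h import *
plan((526.7,-340.7,8,7.9))
s=get_state()
fit('punch',s['eef_pos'][2]-.0035,('scene',),[.527,-.341,.138])"
```

```text
t 16.975 tcp [ 523.9 -339.    28.5] grip 44.7 45.0 F [ 0.2  0.3 -2.9] j [ -38.   41.   87.    0.   53. -136.]
[-2.6 -2.2 20.5] [ 0.3 -0.3 -0. ]
punch [ 518.1 -340.3] yaw 7.1 IoU 0.461 flip 0.265 [0.62]
```

Request:
{"method": "step_arm", "body": {
  "increments": [20,0,0,12,0,0,0,20,0,0,19,0,0,0,20,0,0,21,0,0,0,20,0,0,21.5,0,0,0,20,0,0,21.5,0,0,0,70,0,0,21.5,0,0,0,70,0,0,21.5,0,0,0,70,0,0,21.5,0,0,0]
}}

```text
t: 18.08
eef_pos: [0.5261, -0.3405, 0.0106]
tcp_rot: [[-0.991, -0.137, 0.0], [-0.137, 0.991, -0.0], [-0.0, -0.0, -1.0]]
wrist_force: [0.3, 0.3, -1.0]
grip_width: 0.0695
grasp_force: 0.0
```

Request:
{"method": "step_arm", "body": {
  "increments": [70,0,0,0,0,0,0,80,0,0,-30,0,0,0,90,0,0,-80,0,0,0,90,0,0,-130,0,0,0,90,0,0,-130,0,0,0]
}}

```text
t: 18.7
eef_pos: [0.5278, -0.3418, 0.1444]
tcp_rot: [[-0.991, -0.137, 0.005], [-0.137, 0.991, -0.004], [-0.005, -0.005, -1.0]]
wrist_force: [0.7, 0.2, -1.2]
grip_width: 0.09
grasp_force: 0.0
```

```bash
python3 -c "
from h import *
plan((548.3,108.3,150,-1.8),(548.3,108.3,37,-1.8))"
```

```text
t 18.7 tcp [ 527.8 -341.8  144.4] grip 90.0 0.0 F [ 0.7  0.2 -1.2] j [ -38.   32.   81.   -0.   66. -136.]
[-82.1 443.   -7.4] [-0.3  0.3  9.7]
[-81.6 443.6 105.6] [-0.3  0.3  9.7]
```

Request:
{"method": "step_arm", "body": {
  "increments": [90,-10,56,-6,0,0,2,90,-20,112,-6,0,0,4,90,-30,168,-6,0,0,6,90,-40,224,-6,0,0,8,90,-50,280,-6,0,0,9.7,90,-62,336,-6,0,0,9.7,90,-72,392,-6,0,0,9.7,90,-82,443,-6,0,0,9.7]
}}

```text
t: 19.7
eef_pos: [0.5458, 0.1116, 0.1456]
tcp_rot: [[-1.0, 0.031, -0.001], [0.031, 1.0, -0.0], [0.001, -0.0, -1.0]]
wrist_force: [0.1, 0.0, 0.3]
grip_width: 0.0898
grasp_force: 0.0
```

Request:
{"method": "step_arm", "body": {
  "increments": [90,0,0,20,0,0,0,90,0,0,20,0,0,0,90,0,0,20,0,0,0]
}}

```text
t: 20.08
eef_pos: [0.5464, 0.1091, 0.1264]
tcp_rot: [[-0.999, 0.032, -0.001], [0.032, 0.999, -0.0], [0.001, -0.0, -1.0]]
wrist_force: [0.1, -0.5, 0.2]
grip_width: 0.0903
grasp_force: 0.0
```

Run:
```python
from h import *
plan((548.3,108.3,37,-1.8))
p=fit("punch",.003,("top","scene"),[.527,-.341,.138])
p2=fit("punch",.003,("top",),[.527,-.341,.138])
c=camera("top"); im=c["frame"][:,:,::-1].copy(); raw=im.copy()
draw(im,c,"punch",p)
cv2.imwrite("pics/a5.png",cv2.resize(np.hstack([raw[195:345,430:540],im[195:345,430:540]]),None,fx=3.5,fy=3.5,interpolation=cv2.INTER_CUBIC))
```

```text
t 20.075 tcp [546.4 109.1 126.4] grip 90.3 0.0 F [ 0.1 -0.5  0.2] j [  5.  29.  93.  -0.  59. -83.]
[-2.  -0.7 89.4] [-0.  -0.  -0.1]
punch [ 522.9 -338.3] yaw 9.4 IoU 0.731 flip 0.383 [0.7, 0.82]
punch [ 523.2 -338.5] yaw 8.8 IoU 0.709 flip 0.358 [0.73]
```

View pics/a5.png

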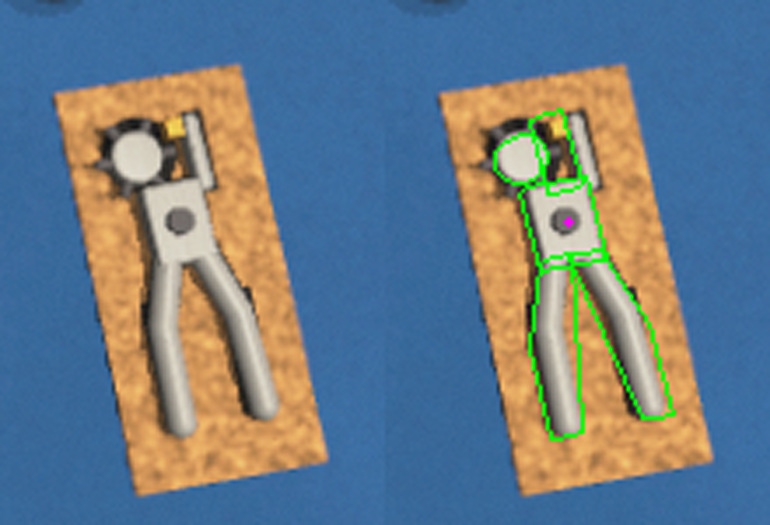

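The punch lies on its outline, about 4 mm and 1.5° off. Now the last goes from bare_mat to its own mat.

Request:
{"method": "step_arm", "body": {
  "increments": [90,-1,-0.5,50,0,0,0,90,-1,-0.5,80,0,0,0,90,-1,-0.5,90,0,0,0,30,-1,-0.5,90,0,0,0,30,-1,-0.5,90,0,0,0,30,-1,-0.5,90,0,0,0,30,-1,-0.5,90,0,0,0,30,-1,-0.5,90,0,0,0],
  "force": 40
}}

```text
t: 21.42
eef_pos: [0.5477, 0.1091, 0.0369]
tcp_rot: [[-1.0, 0.032, 0.001], [0.032, 1.0, -0.0], [-0.001, 0.0, -1.0]]
wrist_force: [-0.6, 0.0, 6.5]
grip_width: 0.0478
grasp_force: 39.9
```

```bash
python3 -c "
from h import *
plan((514,-118.4,37,11.7))"
```

```text
t 21.425 tcp [547.7 109.1  36.9] grip 47.8 39.9 F [-0.6  0.   6.5] j [  5.  36.  97.  -0.  47. -83.]
[ 2.650e+01 -2.284e+02 -2.000e-01] [ -0.    0.  -13.5]
```

Request:
{"method": "step_arm", "body": {
  "increments": [30,0,0,-50,0,0,0,30,0,0,-80,0,0,0,30,6,-55,-80,0,0,-4,30,13,-110,-80,0,0,-8,30,20,-165,-80,0,0,-12,30,26.5,-220,-80,0,0,-13.5,30,26.5,-228.5,-70,0,0,-13.5,30,26.5,-228.5,-50,0,0,-13.5]
}}

```text
t: 22.42
eef_pos: [0.5139, -0.1194, 0.0863]
tcp_rot: [[-0.98, -0.201, 0.001], [-0.201, 0.98, -0.0], [-0.001, -0.0, -1.0]]
wrist_force: [1.2, -0.4, -2.5]
grip_width: 0.048
grasp_force: 39.9
```

```bash
python3 -c "
from h import *
plan((514,-118.4,37.5,11.7))"
```

```text
t 22.425 tcp [ 513.9 -119.4   86.3] grip 48.0 39.9 F [ 1.2 -0.4 -2.5] j [ -20.   30.   99.    0.   51. -121.]
[-0.2  0.9 48.8] [-0.   0.1 -0.1]
```

Request:
{"method": "step_arm", "body": {
  "increments": [30,0,0,30,0,0,0,30,0,0,45,0,0,0,30,0,0,49,0,0,0,30,0,0,50,0,0,0,30,0,0,50,0,0,0,80,0,0,49,0,0,0,80,0,0,49,0,0,0,80,0,0,49,0,0,0]
}}

```text
t: 23.42
eef_pos: [0.5139, -0.1185, 0.0376]
tcp_rot: [[-0.979, -0.202, 0.0], [-0.202, 0.979, -0.0], [-0.0, -0.0, -1.0]]
wrist_force: [0.4, 0.7, -0.3]
grip_width: 0.0747
grasp_force: 0.0
```

Request:
{"method": "step_arm", "body": {
  "increments": [85,0,0,-30,0,0,0,90,0,0,-80,0,0,0,90,0,0,-130,0,0,0,90,0,60,-140,0,0,0,90,0,120,-140,0,0,0,90,0,180,-140,0,0,0,90,0,225,-140,0,0,0,90,0,225,-140,0,0,0]
}}

```text
t: 24.42
eef_pos: [0.4673, 0.1044, 0.1775]
tcp_rot: [[-0.979, -0.206, -0.0], [-0.206, 0.979, 0.0], [0.0, 0.0, -1.0]]
wrist_force: [0.2, 0.1, 0.9]
grip_width: 0.0899
grasp_force: 0.0
```

Run:
```python
from h import *
plan()
T={"hammer":(.4716,.3436,-14.1,[.505,.335]),"punch":(.492,-.3455,7.9,[.527,-.341]),"last":(.5484,-.1113,11.7,[.514,-.118])}
c=camera("top"); im=c["frame"][:,:,::-1].copy()
for n,(x,y,w,g) in T.items():
    p=fit(n,.003,("top","scene"),[*g,np.radians(w)]); a=np.radians(w); d=p[:2]-[x,y]
    print("   in mat",np.round(1000*np.array([d[0]*np.cos(a)+d[1]*np.sin(a),-d[0]*np.sin(a)+d[1]*np.cos(a)]),1))
cv2.imwrite("pics/end.png",cv2.resize(im[130:370,100:560],None,fx=1.7,fy=1.7))
```

```text
t 24.425 tcp [467.3 104.4 177.5] grip 89.9 0.0 F [0.2 0.1 0.9] j [  5.  19. 100.   0.  61. -96.]
hammer [507.9 336.6] yaw -13.7 IoU 0.597 flip 0.23 [0.8, 0.64]
   in mat [37.  2.]
punch [ 524.7 -336.1] yaw 10.0 IoU 0.752 flip 0.39 [0.77, 0.86]
   in mat [33.7  4.8]
last [ 514. -118.] yaw 0.2 IoU nan flip nan []
   in mat [-35.    0.4]
  return _methods._mean(a, axis=axis, dtype=dtype,
  ret = ret.dtype.type(ret / rcount)
```

View pics/end.png

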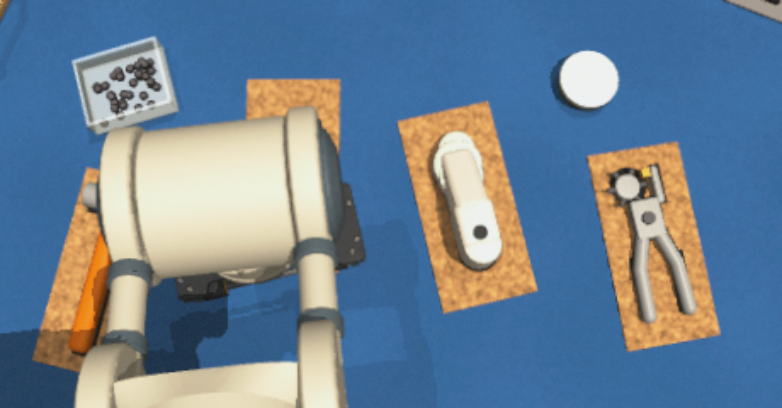

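Everything lies on its own mat: last at (467,200), punch at (650,240), hammer partly hidden at (90,290). The network missed the last this time, so I check it with a colour mask.

Run:
```python
import h
from h import *
def sil(n,cam):
    hsv=cv2.cvtColor(camera(cam)["frame"],cv2.COLOR_RGB2HSV); m=cv2.inRange(hsv,(0,0,110),(179,75,255))
    k,l,st,ce=cv2.connectedComponentsWithStats(m)
    q=proj(camera(cam),[[.514,-.118,.05]])[0]; i=1+np.argmin([np.hypot(*(ce[j]-q))+(1e3 if st[j,4]<400 else 0) for j in range(1,k)])
    print(cam,st[i]); return [{"pixels":l==i,"confidence":1}]
h.silhouettes=sil
p=fit("last",.003,("top",),[.514,-.118,.204]); a=np.radians(11.7); d=p[:2]-[.5484,-.1113]
print(np.round(1000*np.array([d[0]*np.cos(a)+d[1]*np.sin(a),-d[0]*np.sin(a)+d[1]*np.cos(a)]),1))
```

```text
top [ 354  207   41   81 1800]
last [ 515.6 -117.6] yaw 11.0 IoU 0.787 flip 0.308 [1]
[-33.4   0.5]
```

All three sit within 5 mm and about 2° of their places, and the arm is clear.

```bash
python3 -c "
from station import *
print(sign_off())"
```

```text
the job is handed in; nothing more can be done
None
```

I handed the job in after about 25 s of robot time: the hammer, punch and last each lie on their own outlined mat, about 5 mm and 2° or less from their places by camera measurement. The bin and tin were not touched, and the verdict was not reported back.

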